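# Index the sample carousel and hold the contact probe on the ringed disc

### The job

Turn the sample carousel by its bar knob to the neighbouring detent so that the disc with the ring mark comes to the reading station at the pointer fin. Then take the contact probe out of its stand and hold it upright with its spring tip inside the ring on that disc, pressed lightly: the tip clearly pushed in, about half its travel, but never driven hard against its stop. Finish while still holding the probe there; do not disturb the loose culture bottle and the standing battery.

Things in the scene. Friction and masses are not known exactly. Their poses are not given: they have to be found in the camera images.
- carousel_base: fixed round grey base of the sample carousel, 180 mm across, 20 mm high; origin on its axis at the bench. Its -x axis points from the axis to the reading station. A pointer fin (12 x 5 mm, top 42 mm above the bench) stands 104 mm from the axis on that side, a plunger housing 23 mm high opposite. Place and yaw (up to 0.4 rad) vary
- carousel_deck (a joint): turn of the carousel deck, rad, counter-clockwise from above positive, 0 at the start; six spring detents, one every 1.047 rad (60 degrees), pull it into line once let go within about 0.4 rad; turning takes about 0.2 N m
- knob_grip (a point): centre of the black bar knob on the carousel axis, 64 mm above the bench, fixed to the deck. The bar is 50 mm long (its local x), 15 mm wide (local y) and 30 mm high, its underside 46 mm and its top 76 mm above the bench. At the start it lies along the line from axis to station.
- station (a point): the reading station: point in the base frame 62 mm from the axis towards the pointer fin, 42 mm above the bench, which is where the centre of the top of a disc lies when its seat is indexed there
- ringed_disc: loose steel disc 36 mm across, 8 mm thick, lying in a carousel seat one step (60 degrees) from the station, on one side or the other; origin at the centre of its underside; the only disc with a ring engraved on its top
- ring_spot (a point): centre of the ring mark (about 9 mm inside, 12 mm outside diameter) on the top face of the ringed disc, 8 mm from the disc's centre along its local x; the disc's own yaw varies
- probe: white contact probe, about 0.12 kg, upright in its stand, tip down. Origin on its axis at the shoulder, local z up the barrel. Barrel 25 mm diameter, 85 mm long from the shoulder up (27 mm collar on the lowest 6 mm), gripped across the diameter; below the shoulder a steel sleeve 16 mm diameter, 40 mm long, then the spring tip, 6 mm diameter, ending 54 mm below the shoulder
- probe_tip (a point): the rounded end point of the probe's spring tip; moves with the tip
- probe_plunger (a joint): how far the spring tip is pushed in, m: 0 free, 0.010 at the stop. It takes about 1.2 N to start and 0.35 N per mm more, so 3 N at half travel and 4.7 N at the stop; the free tip sticks out 14 mm from the sleeve.
- stand: fixed stand for the probe: grey block 64 x 64 mm on a 90 x 80 mm foot, top 70 mm above the bench, with a vertical hole 21 mm diameter, 58 mm deep, in the middle; origin under the hole on the bench. The probe's shoulder rests on the top of the block, so lift it straight up at least 55 mm to clear it.
- bottle: loose culture bottle 39 mm across, 119 mm high, bystander; origin at the centre of its underside
- deck_top (a point): centre of the top of the carousel deck, a dark steel plate 174 mm across, 34 mm above the bench, with six seats on a circle of 62 mm radius; each seat has four pins 5 mm high that hold a disc with about 1.5 mm play. Two plain discs are fixed on the deck, at the start at the station and opposite it; another plain disc is loose
- battery: loose battery cell standing on end, 15 mm across, 50 mm high, bystander at the back; origin at the centre of its underside
- side_tablet: fixed obstacle: tablet screen on a swing arm, 262 x 182 x 12 mm, left of the carousel; its upright screen runs from near its hinge at about x 0.53, y 0.30 towards the robot to about x 0.35, y 0.14, its top about 0.35 m above the bench. Reach the carousel over it or round it, with the hand high
- mini_drawers: fixed obstacle: grey drawer cabinet, 206 x 220 mm, 195 mm high, right of the carousel's front and in front of the probe stand; one drawer stands open about 35 mm on its left side as the robot sees it; origin under its centre. Keep the hand above it

How it is judged (in metres and radians):
On the way, in this order (a step that is already met when the one before it is completed fails the run):
1. the ringed disc is indexed to the reading station and the knob is let go (horizontal distance between ringed_disc and station below 0.006 m and velocity of joint carousel_deck between -0.05 and 0.05 rad/s and contact force between the fingers and carousel_base below 0.1 N), for 0.2 s.
2. the probe is lifted clear of its stand (z of probe in the frame of stand above 0.122 m and contact force between the fingers and probe above 1 N), for 0.1 s.
At the end, for the whole second after the job is handed in: The ringed disc is within 6 mm of the station; the probe, held in the fingers and touching neither stand nor carousel, is upright within 0.1 rad (about 6 degrees), its tip within 5 mm of the ring's centre, pushed in between 2 and 8.5 mm (disc force 1 to 7 N), and still, through the last second (horizontal distance between ringed_disc and station below 0.006 m and distance between probe_tip and ring_spot below 0.005 m and angle between probe's own z axis and vertical below 0.1 rad and value of joint probe_plunger between 0.002 and 0.0085 m and contact force between probe and ringed_disc between 1 and 7 N and contact force between the fingers and probe above 1 N and contact force between probe and stand below 0.1 N and contact force between probe and carousel_base below 0.1 N and linear speed of probe below 0.02 m/s); the arm keeps its last pose, push and grip.
It fails at once if the probe is driven hard onto the disc (over 15 N) (contact force between probe and ringed_disc above 15 N).
It fails at once if the loose bottle or battery is moved more than 30 mm or knocked over (distance of any of bottle, battery from where it was at the start of the episode above 0.03 m or angle between any of bottle, battery's own z axis and vertical above 0.6 rad).
It also fails if it takes over 50 s, if anything falls off the work surface, if the arm or the gripper's body presses on something with over 40 N, if the wrist force passes 120 N, or if a joint passes its speed limit or range.

### The arm

A 6-joint arm with a two-finger parallel gripper is mounted at the origin on the work surface; the furniture and walls round the work are solid. World frame = base frame: x ahead of the robot, y to its left, z up, the work surface at z = 0. Lengths are in mm, angles in rad, forces in N, time in s.
With the tool pointing down it reaches from about 375 to 900 mm from the base axis. Payload 3.1 kg.
Tool frame: the origin (TCP) lies where the fingers leave the gripper's body, on its centre line; the fingertips stand 73 mm ahead of it and the grasp point (between the pads) lies 54 mm ahead of it; z points along the fingers, y is the direction in which the jaws open and shut (so a half turn about z gives the same grasp; the last joint's range is limited). The gripper opens to 85 mm and grips with 20 to 120 N. Pads are 22 mm wide; open, the fingers measure 114 mm over their backs; the gripper's body (76 mm by 85 mm) begins 54 mm behind the grasp point. The pads swing forward as they close: fully open they stand 13 mm farther back than shut.
Start: joints at [1.077, 0.527, 1.433, -0, 1.181, -0.178], TCP at [194.07, 594.083, 303.91] pointing down, gripper open.
Joint ranges: [-3.08, 3.08], [-0.75, 2.2], [0.22, 2.44], [-1.43, 4.57], [0, 2.65], [-2.85, 2.85]. Speed limits (rad/s): [2.79, 2.79, 3.14, 3.14, 3.14, 3.14].

### API

Orientations are given as a rotation vector (axis times angle).
In Python, from bench import manip gives the robot as it stands.
- The arm moves only by the tool arm_command, never from a script. Its argument "motion" is one flat list of numbers, 7 for each row, row after row: the closure, from 0 (fully open) to 1 (shut), then the shift along the world's x, y, z in m, then the turn, a rotation vector about the world's x, y, z in rad. A call has 1 to 10 rows; each row shifts and turns the commanded pose from where the row before left it; what a row does not reach is not made up. A row lasts 1/8 s, in which the tool goes at most 62.5 mm and 10.7 degrees, less where a joint would pass 70% of its speed; a pose out of reach is approached as far as the arm can. A call with a gripper value outside its range is refused whole. The fingers move at their own pace and stop on an object; the grip force is fixed at half the most. Time passes only in rows, so rows that do not move let the fingers close. It gives the time, the measured TCP pose, the force and the opening at its end, in the units of the state.
- manip.state(): the state, without advancing time (a new reading comes with each control period).
- manip.camera(name): name is "scene" or "top" or "wrist"; returns a dict with "pixels" (400x640x3 uint8, red, green, blue), "range_z" (400x640 float32, mm along the optical axis (not along the pixel's ray), 0 where there is no reading), "fov_y" (degrees; the focal length in pixels is half the picture's height over the tangent of half this angle, whatever the lens; pixels are square), "cx", "cy" (the principal point, pixels), "distortion" ([k1, k2, p1, p2, k3] as OpenCV has them; the pictures are not rectified), "extrinsics" (4x4, takes a point from camera to world coordinates). Camera axes: x right, y up, looking along -z (the intrinsics and any distortion apply to the point x, -y, -z); pixel columns grow to the right and rows downward; lengths in mm; the calibration is good to about 2 mm. A picture is of the moment at which its call begins.
- manip.finish_job(): hands the job in, once; it reports no verdict.
Trained networks look in the newest picture that a camera, given by its name, has taken for a name from the list of things; names that differ only in an ending like _2 or _b are one class to them, and where a whole thing is asked for, a point or a joint stands for the part that bears it (a point fixed in the world has none). Each returns a list of dicts, best first, with "conf" (0 to 1); they miss things now and then, are a little off and sometimes report something else, mostly with a low value. They report only what shows in the picture. A call takes as long as a camera call.
- manip.search_frame(camera, thing): "pixel" ([column, row] in pixels, amid what is visible of it).
- manip.pinpoint(camera, thing): "pixel" ([column, row] in pixels: a listed point, or the origin of a listed thing).
The state is a dict: "clock": time; "joints": joint angles; "joint_velocities": joint speeds; "joint_efforts": joint torques, N m; "tool_pos": TCP position; "tool_rot": TCP orientation; "contact_force": force on the tool from outside, world axes, zero at the start; "ft_torque": the same for the moment, N m; "width": finger opening in mm.
Only numpy, scipy, OpenCV 4.12 (cv2) and the standard library are available. Lean on these libraries where they do the work, as an engineer would, in place of code of your own. Each camera call takes 0.05 s, during which the arm holds its last target.

## Working session

There is one attempt and no reset: what is moved stays moved. The work goes in short steps, Python scripts to look and compute and a tool call to move; the robot and the scene stay as the last step left them, time stands still between calls to the robot, and variables do not carry over. Pictures are saved under pics/ and viewed, and the job is handed in when it is done.

Besides the shell and the picture viewer there is one more tool, called after ">>>" by a JSON object that holds its "fn" and its "kwargs", one argument or row to a line. arm_command: Moves the arm, as the interface text tells. Its arguments: {"type":"object","properties":{"motion":{"type":"array","items":{"type":"number"}}},"required":["motion"]}

```bash
ls; mkdir -p pics
cat > h.py <<'E'
import numpy as np,cv2
from bench import manip
def cam(n,save=None):
    c=manip.camera(n)
    if save: cv2.imwrite('pics/'+save,c['pixels'][:,:,::-1])
    return c
def K(c):
    f=200/np.tan(np.radians(c['fov_y'])/2)
    return np.array([[f,0,c['cx']],[0,f,c['cy']],[0,0,1.]])
def ray(c,px):
    p=cv2.undistortPoints(np.array([[px]],float),K(c),np.array(c['distortion'],float))[0,0]
    E=np.array(c['extrinsics']); d=E[:3,:3]@np.array([p[0],-p[1],-1]); return E[:3,3],d
def atz(c,px,z):
    o,d=ray(c,px); return o+d*(z-o[2])/d[2]
def atd(c,px,w=1):
    u,v=int(round(px[0])),int(round(px[1])); r=c['range_z'][v-w:v+w+1,u-w:u+w+1]; r=r[r>0]
    if len(r)==0: return None
    o,d=ray(c,px); return o+d*np.median(r)
def proj(c,P):
    E=np.array(c['extrinsics']); q=E[:3,:3].T@(np.array(P,float)-E[:3,3]); q=q*[1,-1,-1]
    return cv2.projectPoints(q.reshape(1,1,3),np.zeros(3),np.zeros(3),K(c),np.array(c['distortion'],float))[0].ravel()
E
python3 - <<'E'
from h import *
np.set_printoptions(precision=1,suppress=True)
s=manip.state();print(s)
for n in ['scene','top','wrist']:
    c=cam(n,n+'0.png');print(n,c['fov_y'],c['cx'],c['cy'],np.array(c['extrinsics']))
    for t in ['carousel_base','knob_grip','station','ringed_disc','ring_spot','probe','stand','bottle','battery','deck_top','mini_drawers','probe_tip']:
        r=manip.pinpoint(n,t)[:3]
        print(n,t,[(np.array(q['pixel']).round(1),round(q['conf'],2),atd(c,q['pixel']) if 1<q['pixel'][0]<638 and 1<q['pixel'][1]<398 else None) for q in r])
print(manip.state()['clock'])
E
```

```text
pics
{'clock': 0.0, 'joints': array([ 1.1,  0.5,  1.4, -0. ,  1.2, -0.2]), 'joint_velocities': array([-0., -0.,  0.,  0., -0.,  0.]), 'joint_efforts': array([  0. , -44.2, -17.8,  -0. ,   0. ,  -0. ]), 'tool_pos': array([193.8, 593.6, 302.9]), 'tool_rot': array([-0.5, -3.1,  0. ]), 'contact_force': array([ 0.5,  0.6, -0.9]), 'ft_torque': array([0.1, 0. , 0. ]), 'width': 85.72989041434006}
scene 56.41131747182854 319.89583383187926 199.83127285203776 [[   0.4    0.6   -0.6  -47.3]
 [  -0.9    0.3   -0.3 -274. ]
 [  -0.     0.7    0.7  714.1]
 [   0.     0.     0.     1. ]]
scene carousel_base [(array([308.5, 226.9]), 0.68, array([477.4,  24.8,  35.9])), (array([300.5, 235.7]), 0.24, array([439.4,  26.2,  43.1]))]
scene knob_grip [(array([308.7, 207.3]), 0.89, array([501.9,  34.9,  76.8]))]
scene station [(array([299.1, 231. ]), 0.71, array([450.9,  36.1,  43.1]))]
scene ringed_disc [(array([287.2, 218.4]), 0.62, array([475.1,  82.2,  42.6]))]
scene ring_spot [(array([291.9, 217.7]), 0.44, array([482.9,  73.4,  41.5]))]
scene probe [(array([411.7, 226.4]), 0.66, array([ 434.5, -218.1, 
[... 1141 characters left out ...]
y([219.1, 180. ]), 0.78, array([528.7, 183.8,  76.6]))]
top battery [(array([346.6, 143.3]), 0.51, array([ 617.2, -107.9,   30.8]))]
top deck_top [(array([288.7, 187.9]), 0.85, array([508.3,  29.4,  75. ])), (array([286. , 186.6]), 0.51, array([511.2,  35.3,  76.4]))]
top mini_drawers []
top probe_tip []
wrist 68.55457972412201 313.88189242350256 199.253081046161 [[  0.3  -0.9  -0.3 118. ]
 [  1.    0.3   0.1 618.5]
 [  0.   -0.3   0.9 373.9]
 [  0.    0.    0.    1. ]]
wrist carousel_base []
wrist knob_grip []
wrist station []
wrist ringed_disc []
wrist ring_spot []
wrist probe []
wrist stand []
wrist bottle []
wrist battery []
wrist deck_top []
wrist mini_drawers []
wrist probe_tip []
1.95
```

Run:
```python
import cv2
a=cv2.imread('pics/top0.png');cv2.imwrite('pics/top0c.png',cv2.resize(a[100:270,180:440],None,fx=3,fy=3,interpolation=cv2.INTER_CUBIC))
```

```text
(no output)
```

View pics/top0c.png

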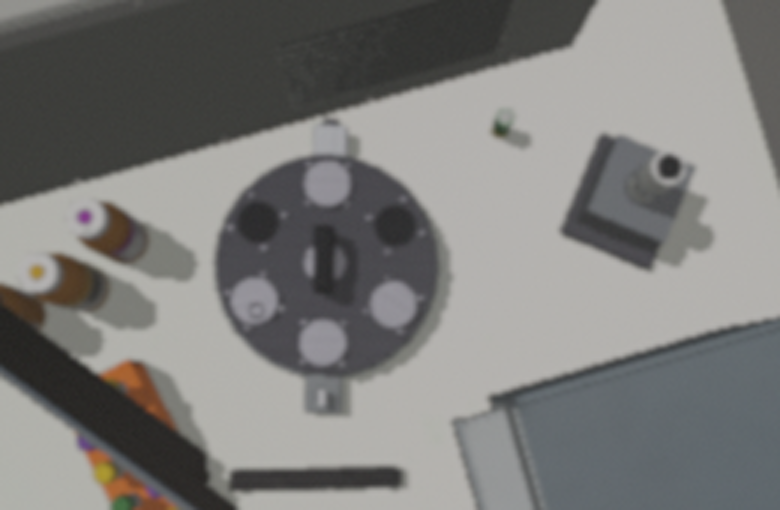

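View pics/scene0.png

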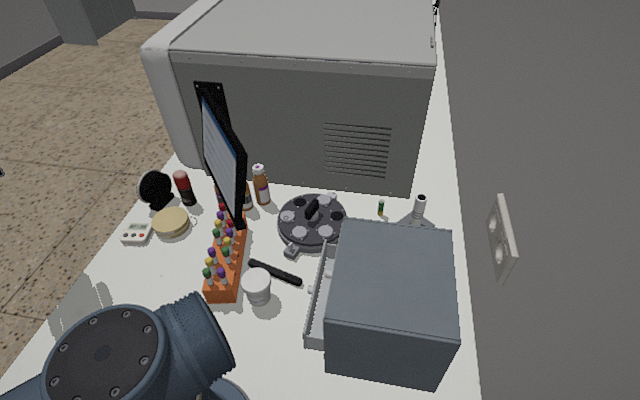

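Run:
```python
from h import *
np.set_printoptions(precision=1,suppress=True)
c=cam('top');np.save('/tmp/top.npy',c,allow_pickle=True)
# white discs from the crop
g=cv2.cvtColor(c['pixels'],cv2.COLOR_RGB2GRAY)
for n,(x,y) in dict(station=(322,342),opp=(327,183),ring=(254,300),right=(393,304)).items():
    u,v=180+x/3,100+y/3
    sub=np.zeros_like(g); cv2.circle(sub,(int(u),int(v)),11,255,-1)
    m=((g>115)&(sub>0)).astype(np.uint8)
    ys,xs=np.nonzero(m); P=atz(c,(xs.mean(),ys.mean()),42)
    # ellipse via enclosing circle
    print(n,len(xs),xs.mean(),ys.mean(),P, cv2.minEnclosingCircle(np.c_[xs,ys].astype(np.float32)))
# point cloud
vv,uu=np.mgrid[0:400,0:640]
p=cv2.undistortPoints(np.stack([uu,vv],-1).reshape(-1,1,2).astype(float),K(c),np.array(c['distortion'],float))[:,0]
E=c['extrinsics'];r=c['range_z'].reshape(-1)
P=(np.c_[p[:,0],-p[:,1],-np.ones(len(p))]*r[:,None])@E[:3,:3].T+E[:3,3]
P[r==0]=np.nan; np.save('/tmp/P.npy',P.reshape(400,640,3))
def sel(x0,x1,y0,y1,z0,z1): 
    q=P[(P[:,0]>x0)&(P[:,0]<x1)&(P[:,1]>y0)&(P[:,1]<y1)&(P[:,2]>z0)&(P[:,2]<z1)];return q
k=sel(470,560,-10,80,70,82); print('knob',len(k),k.mean(0),cv2.minAreaRect(k[:,:2].astype(np.float32)))
d=sel(400,620,-80,140,28,46); print('deck',cv2.minEnclosingCircle(d[:,:2].astype(np.float32)))
s=sel(500,620,-260,-140,64,76); print('stand',cv2.minAreaRect(s[:,:2].astype(np.float32)))
s=sel(500,620,-260,-140,148,162); print('probe top',len(s),s.mean(0))
m=sel(200,560,-400,-60,185,205); print('cab',cv2.boxPoints(cv2.minAreaRect(m[:,:2].astype(np.float32))))
m=sel(200,560,-200,0,90,180); print('drawer',m.min(0),m.max(0))
t=sel(300,560,100,330,200,400); print('tablet',t.min(0),t.max(0))
w=sel(560,900,-300,300,200,700); print('mw',len(w),w.min(0),w.max(0), cv2.boxPoints(cv2.minAreaRect(w[:,:2].astype(np.float32))))
```

```text
station 183 287.0218579234973 213.75956284153006 [451.9  35.6  42. ] ((287.028564453125, 213.6857147216797), 7.590478420257568)
opp 181 288.54696132596683 160.00552486187846 [577.3  30.1  42. ] ((288.8888854980469, 158.94444274902344), 8.945235252380371)
ring 194 263.6340206185567 200.01546391752578 [484.8  89.1  42. ] ((262.3333435058594, 200.3333282470703), 9.339394569396973)
right 180 310.78333333333336 200.9388888888889 [480.6 -19.9  42. ] ((310.7040710449219, 200.948974609375), 7.551852226257324)
knob 152 [513.7  33.   75.7] ((513.8563842773438, 33.1828727722168), (13.808746337890625, 47.762123107910156), 88.9388198852539)
deck ((518.2265625, 62.02830505371094), 115.82508087158203)
stand ((563.2607421875, -209.03543090820312), (64.22392272949219, 65.01676940917969), 65.66069030761719)
probe top 118 [ 562.2 -208.   155.5]
cab [[ 194.7 -148. ]
 [ 269.1 -427.1]
 [ 560.2 -349.4]
 [ 485.7  -70.4]]
drawer [ 200.  -199.8   90.2] [559.7 -59.4 179.9]
tablet [331.1 100.  200. ] [560.  330.  394.3]
mw 40823 [ 560. -300.  200.] [868.8 300.  416.7] [[ 553.4  297.9]
 [ 716.6 -308.4]
 [ 905.5 -257.6]
 [ 742.2  348.7]]
```

Run:
```python
from h import *
np.set_printoptions(precision=1,suppress=True)
P=np.load('/tmp/P.npy')
c=np.load('/tmp/top.npy',allow_pickle=True).item()
for v in range(200,240,3):
    for u in (400,):
        pass
for (x,y) in [(505,402),(640,362),(770,325),(512,430),(470,425)]:
    print((x,y),atz(c,(180+x/3,100+y/3),195))
m=(P[...,2]>170)&(P[...,2]<215)&(P[...,1]<-50)&(P[...,0]<620)
ys,xs=np.nonzero(m);print(xs.min(),xs.max(),ys.min(),ys.max())
for y in range(-80,-340,-20):
    q=P[m&(abs(P[...,1]-y)<6)]; 
    if len(q): print(y,q[:,0].min(),q[:,0].max(),np.median(q[:,2]))
a=c['pixels'][:,:,::-1].copy(); a=a[120:320,300:560]
cv2.imwrite('pics/cab.png',cv2.resize(a,None,fx=3,fy=3))
```

```text
(505, 402) [404. -89. 195.]
(640, 362) [ 427.8 -177.1  195. ]
(770, 325) [ 450.1 -262.7  195. ]
(512, 430) [386. -93. 195.]
(470, 425) [389.7 -66.2 195. ]
350 560 121 399
-100 349.0025237427731 411.34679821531154 193.82361616028993
-120 278.59737508686237 416.88759285776445 194.96757713671377
-140 203.3252481418378 422.25484074634437 195.03572750075716
-160 198.17887451448152 427.51822254605355 195.1007075477237
-180 202.63539150912698 432.7414088808465 195.02842686511582
-200 207.7868891623829 437.1796931034772 195.1722370561887
-220 214.53351837030795 442.23451354371406 195.05265962711144
-240 219.4978382768196 448.0081976965759 195.10368292535043
-260 224.6229483136176 453.8055898015852 195.3546844374896
-280 230.0029515388343 458.7546059989978 195.2037587282685
-300 234.81980958170556 428.73493573591435 195.2273137010244
-320 240.190224519253 347.13418713239884 195.15285694041302
```

View pics/cab.png

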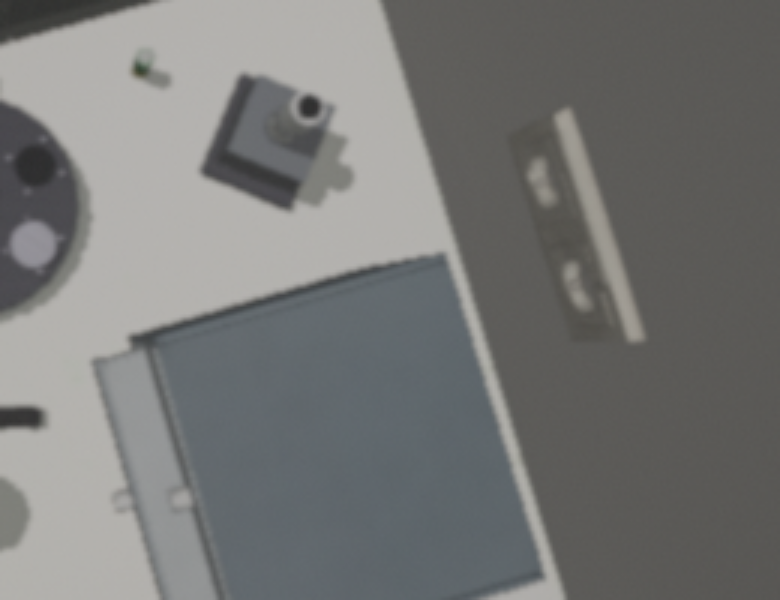

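>>> {"fn": "arm_command", "kwargs": {
  "motion": [0, 0, 0, 0.055, 0, 0, 0, 0, 0, 0, 0.055, 0, 0, 0, 0, 0, 0, 0.055, 0, 0, 0, 0, 0.01, -0.01, 0.05, 0, 0, 0, 0, 0.03, -0.05, 0, 0, 0, 0.04, 0, 0.03, -0.052, 0, 0, 0, 0.04, 0, 0.03, -0.052, 0, 0, 0, 0.04, 0, 0.03, -0.052, 0, 0, 0, 0.04, 0, 0.03, -0.052, 0, 0, 0, 0.04, 0, 0.03, -0.052, 0, 0, 0, 0.04]
}}

```text
clock: 3.25
tool_pos: [384.6, 272.3, 519.2]
tool_rot: [0.116, 3.139, 0.001]
contact_force: [0.3, 0.5, -0.7]
width: 85.1
```

>>> {"fn": "arm_command", "kwargs": {
  "motion": [0, 0.026, -0.048, 0, 0, 0, 0.04, 0, 0.026, -0.048, 0, 0, 0, 0, 0, 0.026, -0.048, 0, 0, 0, 0, 0, 0.026, -0.048, -0.02, 0, 0, 0, 0, 0.026, -0.047, -0.05, 0, 0, 0, 0, 0, 0, -0.055, 0, 0, 0, 0, 0, 0, -0.055, 0, 0, 0, 0, 0, 0, -0.05, 0, 0, 0, 0, 0, 0, -0.03, 0, 0, 0, 0, 0, 0, 0, 0, 0, 0]
}}

```text
clock: 4.5
tool_pos: [508.9, 42.1, 264.3]
tool_rot: [-0.056, -3.135, -0.001]
contact_force: [0.4, -0.3, 0.1]
width: 85.3
```

Run:
```python
from h import *
np.set_printoptions(precision=2,suppress=True)
s=manip.state();print(s['clock'],s['tool_pos'],s['tool_rot'],s['joints'])
c=cam('wrist','w1.png')
for t in ['knob_grip','station','ringed_disc','ring_spot']:
    for r in manip.pinpoint('wrist',t)[:2]:
        z={'knob_grip':76,'station':42,'ringed_disc':42,'ring_spot':42}[t]
        print(t,r['pixel'],r['conf'],atz(c,r['pixel'],z))
vv,uu=np.mgrid[0:400,0:640]
p=cv2.undistortPoints(np.stack([uu,vv],-1).reshape(-1,1,2).astype(float),K(c),np.array(c['distortion'],float))[:,0]
E=c['extrinsics'];r=c['range_z'].reshape(-1)
P=(np.c_[p[:,0],-p[:,1],-np.ones(len(p))]*r[:,None])@E[:3,:3].T+E[:3,3];P=P[r>0]
k=P[(abs(P[:,2]-76)<5)&(abs(P[:,0]-514)<50)&(abs(P[:,1]-33)<40)]
print(len(k),k.mean(0) if len(k) else 0,cv2.minAreaRect(k[:,:2].astype(np.float32)) if len(k) else 0)
```

```text
4.5 [508.91  42.15 264.34] [-0.06 -3.14 -0.  ] [-0.14  0.43  1.76  0.    0.96 -1.67]
knob_grip [306.6, 193.1] 0.86 [506.87  35.01  76.  ]
station [306.6, 129.8] 0.76 [452.66  36.64  42.  ]
ringed_disc [357.3, 161.3] 0.82 [485.53  86.31  42.  ]
ring_spot [358.0, 152.3] 0.9 [476.47  86.94  42.  ]
812 [512.39  32.79  75.64] ((513.5430297851562, 32.66499710083008), (14.353287696838379, 49.629600524902344), 87.43463897705078)
```

View pics/w1.png

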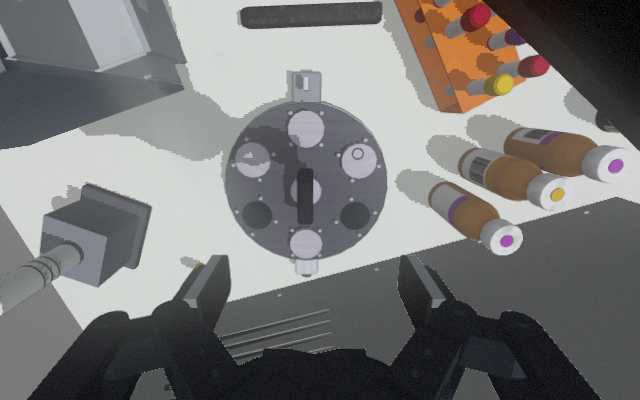

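>>> {"fn": "arm_command", "kwargs": {
  "motion": [0, 0.0047, -0.0094, -0.03, 0, 0, 0, 0, 0, 0, -0.04, 0, 0, 0, 0, 0, 0, -0.04, 0, 0, 0, 0, 0, 0, -0.034, 0, 0, 0, 0.5, 0, 0, 0, 0, 0, 0, 0.5, 0, 0, 0, 0, 0, 0]
}}

```text
clock: 5.5
tool_pos: [516.1, 32.5, 123.8]
tool_rot: [0.056, 3.138, -0.001]
contact_force: [0.3, -0.5, 0.1]
width: 51.9
```

>>> {"fn": "arm_command", "kwargs": {
  "motion": [1, -0.002, 0, -0.003, 0, 0, 0, 1, 0, 0, 0, 0, 0, 0, 1, 0, 0, 0, 0, 0, 0, 1, 0, 0, 0, 0, 0, 0, 1, 0, 0, 0, 0, 0, 0]
}}

```text
clock: 6.12
tool_pos: [513.2, 33.4, 120.6]
tool_rot: [0.057, 3.139, 0.001]
contact_force: [-1.0, 4.5, 6.0]
width: 14.3
```

>>> {"fn": "arm_command", "kwargs": {
  "motion": [1, 0, 0, 0, 0, 0, 0.131, 1, 0, 0, 0, 0, 0, 0.131, 1, 0, 0, 0, 0, 0, 0.131, 1, 0, 0, 0, 0, 0, 0.131, 1, 0, 0, 0, 0, 0, 0.131, 1, 0, 0, 0, 0, 0, 0.131, 1, 0, 0, 0, 0, 0, 0.131, 1, 0, 0, 0, 0, 0, 0.13, 1, 0, 0, 0, 0, 0, 0, 1, 0, 0, 0, 0, 0, 0]
}}

```text
clock: 7.38
tool_pos: [513.2, 33.3, 120.6]
tool_rot: [-1.521, 2.747, -0.0]
contact_force: [-0.6, 3.7, 5.6]
width: 13.9
```

Run:
```python
from h import *
np.set_printoptions(precision=2,suppress=True)
s=manip.state();print(s)
c=cam('top','t2.png')
a=c['pixels'][130:260,220:360,::-1];cv2.imwrite('pics/t2c.png',cv2.resize(a,None,fx=4,fy=4))
```

```text
{'clock': 7.375, 'joints': array([-0.15,  0.68,  1.85,  0.  ,  0.61, -2.74]), 'joint_velocities': array([ 0., -0.,  0., -0.,  0.,  0.]), 'joint_efforts': array([ -2.12, -37.59,  -7.29,  -0.57,  -0.33,   0.06]), 'tool_pos': array([513.16,  33.34, 120.59]), 'tool_rot': array([-1.52,  2.75, -0.  ]), 'contact_force': array([-0.62,  3.72,  5.58]), 'ft_torque': array([0.64, 0.11, 0.06]), 'width': 13.912712057287303}
```

View pics/t2c.png

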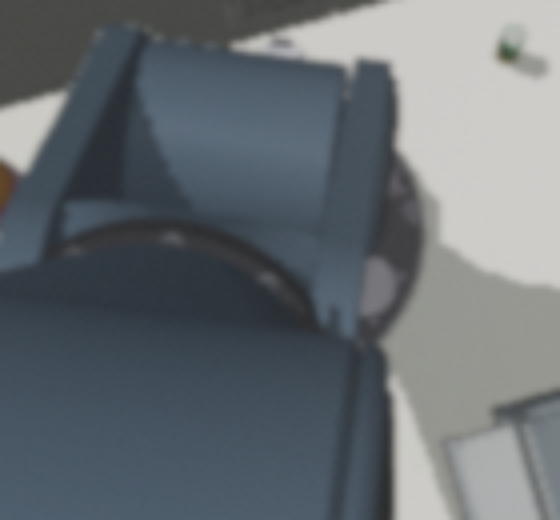

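>>> {"fn": "arm_command", "kwargs": {
  "motion": [0, 0, 0, 0, 0, 0, 0, 0, 0, 0, 0, 0, 0, 0, 0, 0, 0, 0, 0, 0, 0, 0, 0, 0, 0, 0, 0, 0, 0, 0, 0, 0.03, 0, 0, 0, 0, 0, 0, 0.05, 0, 0, 0, 0, 0, 0, 0.05, 0, 0, 0, 0, 0, 0, 0.05, 0, 0, -0.15, 0, 0, 0, 0.03, 0, 0, -0.18, 0, 0, 0, 0, 0, 0, -0.18]
}}

```text
clock: 8.68
tool_pos: [514.0, 32.5, 332.3]
tool_rot: [-0.769, 3.04, -0.004]
contact_force: [-1.1, -0.3, -0.0]
width: 85.2
```

Run:
```python
from h import *
np.set_printoptions(precision=2,suppress=True)
s=manip.state();print(s['clock'],s['tool_pos'],s['tool_rot'],s['joints'])
c=cam('wrist','w3.png')
for t in ['knob_grip','station','ringed_disc','ring_spot','probe','stand']:
    for r in manip.pinpoint('wrist',t)[:2]:
        z={'knob_grip':76,'probe':70,'stand':0}.get(t,42)
        print(t,r['pixel'],r['conf'],atz(c,r['pixel'],z))
```

```text
8.675 [514.03  32.47 332.32] [-0.77  3.04 -0.  ] [-0.15  0.34  1.67 -0.    1.12 -2.22]
knob_grip [404.2, 225.4] 0.73 [517.71 156.39  76.  ]
knob_grip [316.4, 170.7] 0.63 [508.86  30.8   76.  ]
station [342.6, 126.6] 0.57 [453.42  36.52  42.  ]
ringed_disc [340.8, 122.7] 0.89 [450.51  32.36  42.  ]
ring_spot [338.4, 118.2] 0.97 [447.36  27.26  42.  ]
probe [103.8, 115.7] 0.65 [ 566.82 -205.3    70.  ]
stand [137.7, 110.1] 0.84 [ 564.31 -208.53    0.  ]
```

View pics/w3.png

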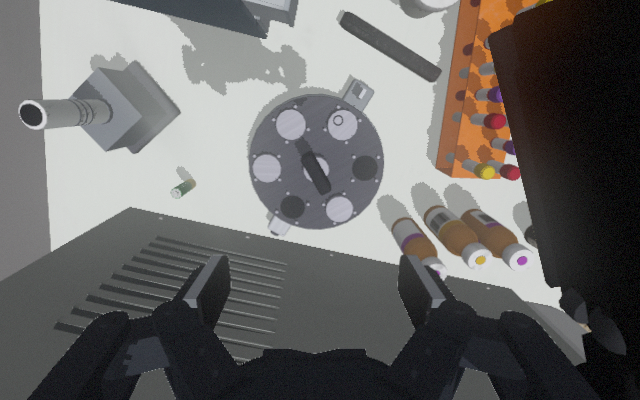

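>>> {"fn": "arm_command", "kwargs": {
  "motion": [0, 0.0081, -0.04, 0, 0, 0, -0.17, 0, 0.0081, -0.04, 0, 0, 0, -0.17, 0, 0.0081, -0.04, 0, 0, 0, -0.17, 0, 0.0081, -0.04, 0, 0, 0, -0.17, 0, 0.0081, -0.04, 0, 0, 0, -0.17, 0, 0.0081, -0.04, 0, 0, 0, -0.17, 0, 0, 0, 0, 0, 0, 0]
}}

```text
clock: 9.9
tool_pos: [562.0, -210.4, 328.5]
tool_rot: [0.81, 3.035, -0.001]
contact_force: [0.1, -0.2, -0.2]
width: 85.0
```

```bash
cat > cl.py <<'E'
from h import *
def cloud(c):
    vv,uu=np.mgrid[0:400,0:640]
    p=cv2.undistortPoints(np.stack([uu,vv],-1).reshape(-1,1,2).astype(float),K(c),np.array(c['distortion'],float))[:,0]
    E=c['extrinsics'];r=c['range_z'].reshape(-1)
    P=(np.c_[p[:,0],-p[:,1],-np.ones(len(p))]*r[:,None])@E[:3,:3].T+E[:3,3];return P[r>0]
E
python3 - <<'E'
from cl import *
np.set_printoptions(precision=2,suppress=True)
s=manip.state();print(s['clock'],s['tool_pos'],s['tool_rot'],s['joints'])
for n in ['wrist','top']:
    c=cam(n,n+'4.png'); P=cloud(c)
    for t in ['probe','stand']:
        for r in manip.pinpoint(n,t)[:2]:
            z={'probe':70,'stand':0}[t]
            print(n,t,r['pixel'],r['conf'],atz(c,r['pixel'],z))
    q=P[(abs(P[:,2]-155)<4)&(abs(P[:,0]-562)<40)&(abs(P[:,1]+208)<40)]
    if len(q): print('probetop',len(q),q.mean(0),cv2.minEnclosingCircle(q[:,:2].astype(np.float32)))
    q=P[(abs(P[:,2]-70)<3)&(abs(P[:,0]-562)<60)&(abs(P[:,1]+208)<60)]
    if len(q): print('standtop',len(q),q.mean(0),cv2.minAreaRect(q[:,:2].astype(np.float32)))
E
```

```text
9.9 [ 561.97 -210.39  328.46] [ 0.81  3.04 -0.  ] [-0.54  0.47  1.47 -0.    1.2  -1.59]
wrist probe [315.9, 178.1] 0.59 [ 565.57 -210.28   70.  ]
wrist stand [316.4, 163.5] 0.7 [ 563.55 -207.82    0.  ]
probetop 595 [ 562.22 -209.25  155.67] ((563.0414428710938, -209.61866760253906), 12.54850959777832)
standtop 2157 [ 557.77 -206.81   70.05] ((563.28173828125, -209.95608520507812), (64.160400390625, 64.51542663574219), 65.92219543457031)
top stand [287.6, 187.0] 0.65 [518.73  35.2    0.  ]
top stand [390.0, 167.6] 0.64 [ 562.06 -216.41    0.  ]
standtop 279 [ 571.8  -190.71   70.38] ((571.3248901367188, -190.88418579101562), (25.831348419189453, 64.4236831665039), 63.89443588256836)
```

View pics/wrist4.png

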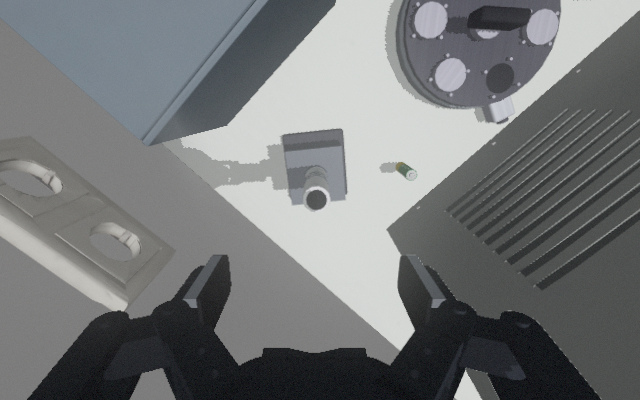

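>>> {"fn": "arm_command", "kwargs": {
  "motion": [0, 0.001, 0.0007, -0.03, 0, 0, 0, 0, 0, 0, -0.045, 0, 0, 0, 0, 0, 0, -0.045, 0, 0, 0, 0, 0, 0, -0.034, 0, 0, 0, 0, 0, 0, 0, 0, 0, 0, 0, 0, 0, 0, 0, 0, 0]
}}

```text
clock: 10.95
tool_pos: [563.3, -206.5, 176.6]
tool_rot: [0.804, 3.035, -0.001]
contact_force: [0.4, 0.7, 0.9]
width: 85.3
```

>>> {"fn": "arm_command", "kwargs": {
  "motion": [0, -0.0003, -0.0032, -0.002, 0, 0, 0, 0.6, 0, 0, 0, 0, 0, 0, 0.6, 0, 0, 0, 0, 0, 0, 0.6, 0, 0, 0, 0, 0, 0, 0.8, 0, 0, 0, 0, 0, 0, 1, 0, 0, 0, 0, 0, 0, 1, 0, 0, 0, 0, 0, 0, 1, 0, 0, 0, 0, 0, 0]
}}

```text
clock: 11.95
tool_pos: [562.3, -209.8, 173.6]
tool_rot: [0.806, 3.036, -0.0]
contact_force: [0.1, 1.4, 3.5]
width: 23.8
```

Run:
```python
from cl import *
np.set_printoptions(precision=3,suppress=True)
s=manip.state();print(s)
c=cam('wrist','w5.png')
```

```text
{'clock': 11.95, 'joints': array([-0.543,  0.665,  1.603,  0.   ,  0.873, -1.595]), 'joint_velocities': array([-0.   , -0.002,  0.001, -0.001, -0.001,  0.   ]), 'joint_efforts': array([ -0.323, -42.89 , -12.303,  -0.069,  -0.245,  -0.007]), 'tool_pos': array([ 562.304, -209.821,  173.6  ]), 'tool_rot': array([ 0.806,  3.036, -0.   ]), 'contact_force': array([0.132, 1.365, 3.532]), 'ft_torque': array([ 0.121,  0.138, -0.001]), 'width': 23.762738936302547}
```

View pics/w5.png

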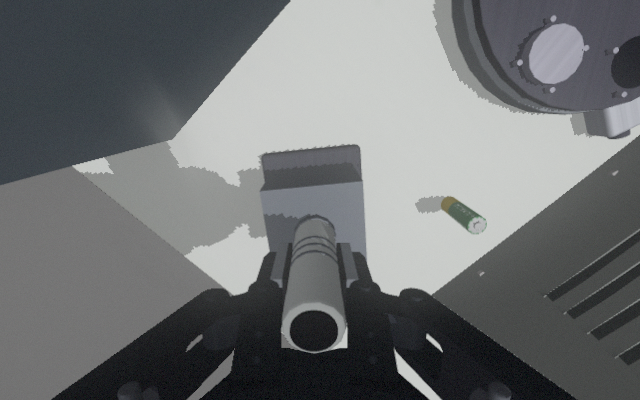

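>>> {"fn": "arm_command", "kwargs": {
  "motion": [1, 0, 0, 0.015, 0, 0, 0, 1, 0, 0, 0.025, 0, 0, 0, 1, 0, 0, 0.03, 0, 0, 0, 1, 0, 0, 0.03, 0, 0, 0, 1, 0, 0, 0.02, 0, 0, 0, 1, 0, 0, 0, 0, 0, 0]
}}

```text
clock: 12.75
tool_pos: [562.9, -210.3, 295.4]
tool_rot: [0.805, 3.032, -0.002]
contact_force: [0.2, -0.8, -1.5]
width: 23.5
```

Run:
```python
from cl import *
np.set_printoptions(precision=3,suppress=True)
s=manip.state();print(s['clock'],s['tool_pos'],s['contact_force'],s['ft_torque'],s['width'])
c=cam('scene','s6.png')
c=cam('wrist','w6.png')
for n in ['wrist','scene']:
  for t in ['probe_tip','probe']:
    print(n,t,manip.pinpoint(n,t)[:2])
c=cam('top','t6.png');np.save('/tmp/t6.npy',c,allow_pickle=True)
for t in ['ring_spot','ringed_disc','station']:
    print([(r['pixel'],r['conf'],atz(c,r['pixel'],42)) for r in manip.pinpoint('top',t)[:2]])
a=c['pixels'][130:260,220:420,::-1];cv2.imwrite('pics/t6c.png',cv2.resize(a,None,fx=4,fy=4,interpolation=cv2.INTER_CUBIC))
```

```text
12.75 [ 562.896 -210.287  295.359] [ 0.212 -0.778 -1.544] [ 0.015 -0.055 -0.05 ] 23.54250654040104
wrist probe_tip []
wrist probe [{'pixel': [314.4, 238.2], 'conf': 0.87}]
scene probe_tip []
scene probe [{'pixel': [426.8, 182.0], 'conf': 0.56}]
[([291.8, 215.7], 0.55, array([447.214,  24.659,  42.   ]))]
[([288.5, 216.5], 0.54, array([445.517,  32.304,  42.   ]))]
[([283.6, 213.8], 0.64, array([451.982,  43.508,  42.   ]))]
```

View pics/t6c.png

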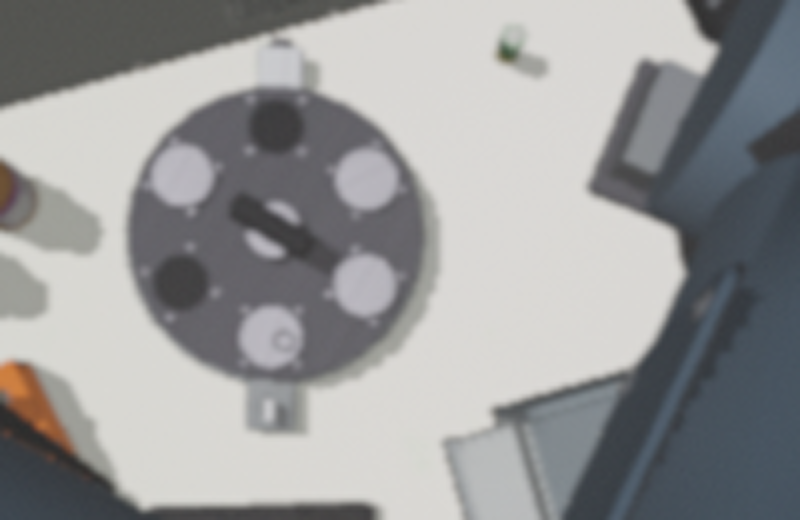

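View pics/w6.png

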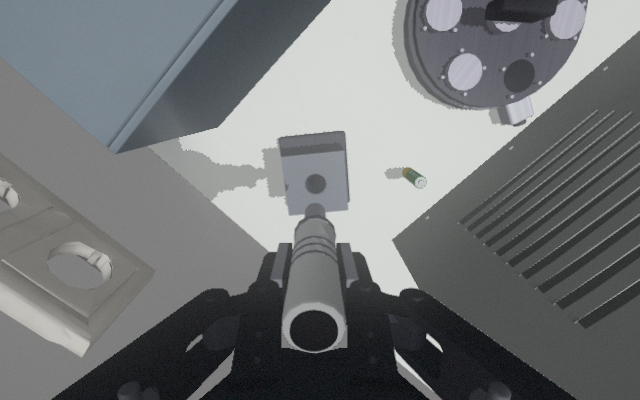

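>>> {"fn": "arm_command", "kwargs": {
  "motion": [1, -0.019, 0.04, 0, 0, 0, 0, 1, -0.019, 0.04, 0, 0, 0, 0, 1, -0.019, 0.04, 0, 0, 0, 0, 1, -0.019, 0.04, 0, 0, 0, 0, 1, -0.019, 0.04, 0, 0, 0, 0, 1, -0.019, 0.038, 0, 0, 0, 0, 1, 0, 0, -0.02, 0, 0, 0, 1, 0, 0, -0.03, 0, 0, 0, 1, 0, 0, -0.02, 0, 0, 0, 1, 0, 0, 0, 0, 0, 0]
}}

```text
clock: 14.5
tool_pos: [447.6, 28.3, 222.3]
tool_rot: [-0.805, -3.033, 0.0]
contact_force: [-0.7, -0.4, -1.9]
width: 23.7
```

Run:
```python
from cl import *
np.set_printoptions(precision=3,suppress=True)
s=manip.state();print(s['clock'],s['tool_pos'],s['tool_rot'],s['contact_force'],s['ft_torque'],s['width'])
c=cam('wrist','w7.png');np.save('/tmp/w7.npy',c,allow_pickle=True)
for t in ['probe_tip','ring_spot','ringed_disc','station']:
    print(t,[(r['pixel'],r['conf'],atz(c,r['pixel'],42)) for r in manip.pinpoint('wrist',t)[:2]])
T=s['tool_pos']
print(proj(c,T-[0,0,157.6]),proj(c,[T[0],T[1],42]))
a=c['pixels'][80:280,220:420,::-1];cv2.imwrite('pics/w7c.png',cv2.resize(a,None,fx=3,fy=3,interpolation=cv2.INTER_CUBIC))
```

```text
14.5 [447.565  28.31  222.316] [-0.805 -3.033  0.   ] [-0.665 -0.412 -1.871] [ 0.012  0.022 -0.02 ] 23.69350229341062
probe_tip [([316.6, 198.0], 0.71, array([449.465,  29.428,  42.   ])), ([322.1, 197.0], 0.33, array([451.093,  34.171,  42.   ]))]
ring_spot [([315.8, 199.5], 0.58, array([450.34 ,  28.104,  42.   ]))]
ringed_disc [([320.9, 196.0], 0.73, array([449.741,  33.698,  42.   ])), ([317.0, 197.5], 0.36, array([449.234,  29.972,  42.   ]))]
station []
[314.498 205.204] [314.467 196.837]
```

View pics/w7c.png

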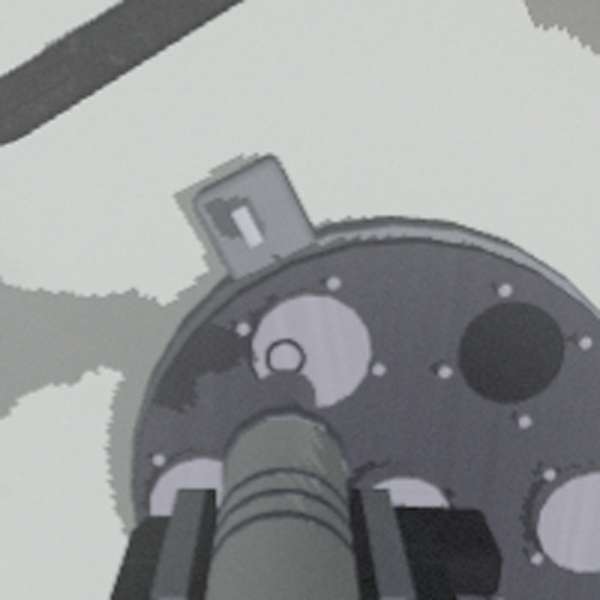

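View pics/w7.png

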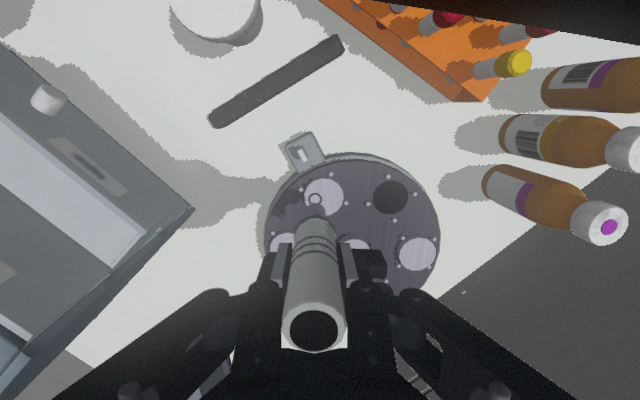

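Run:
```python
from cl import *
np.set_printoptions(precision=3,suppress=True)
c=np.load('/tmp/w7.npy',allow_pickle=True).item()
s=manip.state();T=s['tool_pos']
print('ring',atz(c,(314.7,198.7),42))
print('top rim',proj(c,T-[0,0,18.6]))
print('collar bottom rim near', proj(c,T-[0,0,103.6]))
P=cloud(c)
E=np.array(c['extrinsics'])
# barrel points: between shoulder and top, near axis
q=P[(np.hypot(P[:,0]-T[0],P[:,1]-T[1])<25)&(P[:,2]>T[2]-100)&(P[:,2]<T[2]-20)]
for z0 in range(20,100,10):
    k=q[(q[:,2]<T[2]-z0)&(q[:,2]>=T[2]-z0-10)]
    if len(k)>10:
        A=np.c_[2*k[:,:2],np.ones(len(k))];
        from scipy.optimize import least_squares
        r=least_squares(lambda p:np.hypot(k[:,0]-p[0],k[:,1]-p[1])-12.5,T[:2],loss='soft_l1')
        print(z0,len(k),r.x-T[:2],np.median(abs(r.fun)))
d=P[(abs(P[:,2]-42)<3)&(np.hypot(P[:,0]-452,P[:,1]-35)<19)];print(len(d),d.mean(0))
# disc edges
g=cv2.cvtColor(c['pixels'],cv2.COLOR_RGB2GRAY)
a=c['pixels'][300:360,270:360,::-1];cv2.imwrite('pics/rim.png',cv2.resize(a,None,fx=6,fy=6))
```

```text
ring [449.193  27.621  42.   ]
top rim [315.956 334.399]
collar bottom rim near [315.18  235.769]
20 2672 [-0.998 -0.288] 1.6486583019627519
30 1503 [-1.255 -0.226] 0.9617172024006582
40 1205 [-1.385 -0.03 ] 1.2704095810408411
50 1060 [-1.45   0.176] 1.4306841367550902
60 801 [-1.564  0.208] 1.5135272040060652
70 356 [-0.934 -0.374] 0.21976312050552949
80 288 [-0.793 -0.429] 0.16944486662703184
90 306 [-0.88  -0.305] 0.19999493850000416
1022 [449.945  36.833  42.033]
```

View pics/rim.png

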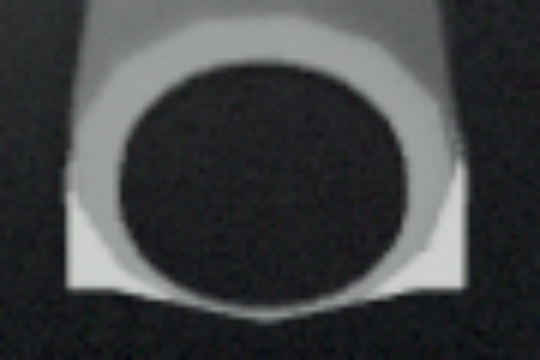

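>>> {"fn": "arm_command", "kwargs": {
  "motion": [1, 0.0025, -0.0003, -0.005, 0, 0, 0, 1, 0, 0, -0.006, 0, 0, 0, 1, 0, 0, -0.006, 0, 0, 0, 1, 0, 0, 0, 0, 0, 0, 1, 0, 0, 0, 0, 0, 0]
}}

```text
clock: 15.38
tool_pos: [450.7, 27.9, 206.2]
tool_rot: [-0.806, -3.036, 0.0]
contact_force: [-0.5, 0.9, -1.7]
width: 23.5
```

Run:
```python
from cl import *
np.set_printoptions(precision=3,suppress=True)
s=manip.state();print(s['clock'],s['tool_pos'],s['tool_rot'],s['contact_force'],s['ft_torque'],s['width'])
c=cam('wrist','w8.png');np.save('/tmp/w8.npy',c,allow_pickle=True);P=cloud(c);T=s['tool_pos']
from scipy.optimize import least_squares
q=P[(np.hypot(P[:,0]-T[0],P[:,1]-T[1])<25)]
for z0 in range(70,98,7):
    k=q[(q[:,2]<T[2]-z0)&(q[:,2]>=T[2]-z0-7)]
    r=least_squares(lambda p:np.hypot(k[:,0]-p[0],k[:,1]-p[1])-12.5,T[:2],loss='soft_l1')
    print(z0,len(k),r.x,r.x-T[:2],np.median(abs(r.fun)))
a=c['pixels'][150:250,260:370,::-1];cv2.imwrite('pics/w8c.png',cv2.resize(a,None,fx=6,fy=6,interpolation=cv2.INTER_CUBIC))
c=cam('scene','s8.png')
a=c['pixels'][180:270,260:370,::-1];cv2.imwrite('pics/s8c.png',cv2.resize(a,None,fx=6,fy=6,interpolation=cv2.INTER_CUBIC))
```

```text
15.375 [450.689  27.857 206.212] [-0.806 -3.036  0.   ] [-0.549  0.941 -1.683] [-0.052 -0.026  0.017] 23.53570418301791
70 230 [451.234  27.111] [ 0.544 -0.746] 0.2030248380437838
77 212 [451.402  27.047] [ 0.712 -0.81 ] 0.17812807014803056
84 190 [451.466  27.111] [ 0.777 -0.746] 0.16253475793953065
91 220 [451.341  27.258] [ 0.652 -0.599] 0.22591150274198313
```

View pics/w8c.png

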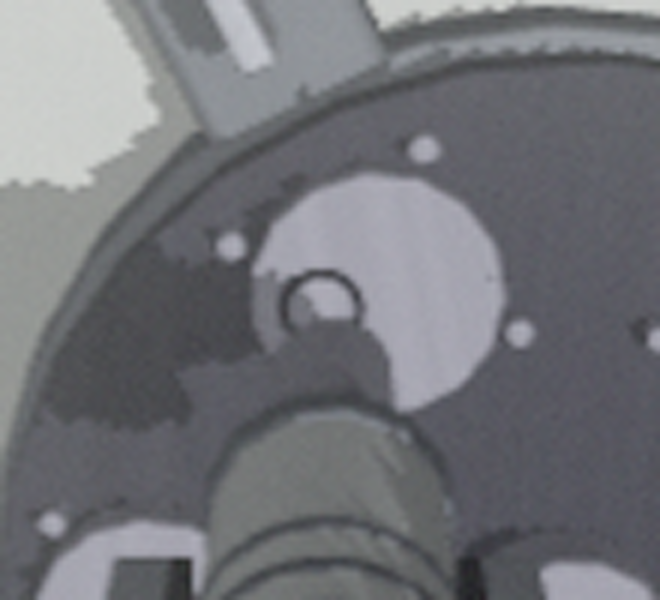

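View pics/s8c.png

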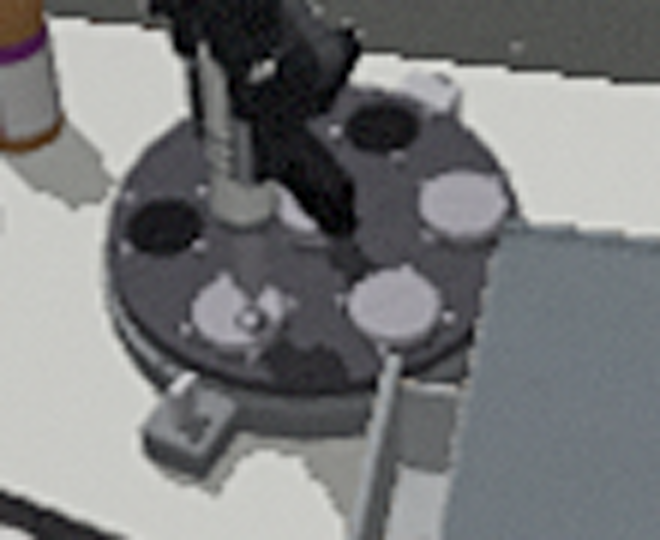

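Run:
```python
from cl import *
np.set_printoptions(precision=3,suppress=True)
c=np.load('/tmp/w8.npy',allow_pickle=True).item();P=cloud(c)
r=atz(c,(313.1,200.8),42);print(r, r[:2]-[451.36,27.13])
print([proj(c,[451.36,27.13,z]) for z in (42,48.6,102.6)])
q=P[np.hypot(P[:,0]-452,P[:,1]-36)<17];q=q[abs(q[:,2]-42)<5];print(np.median(q[:,2]))
c=cam('wrist','w9.png')
```

```text
[449.169  27.582  42.   ] [-2.191  0.452]
[array([313.927, 203.187]), array([313.929, 205.803]), array([313.957, 233.672])]
42.05168270076966
```

Run:
```python
from cl import *
from scipy.optimize import least_squares
np.set_printoptions(precision=3,suppress=True)
c7=np.load('/tmp/w7.npy',allow_pickle=True).item();c8=np.load('/tmp/w8.npy',allow_pickle=True).item()
s=manip.state()
for c,T in((c7,np.array([447.565,28.31,222.316])),(c8,np.array([450.689,27.857,206.212]))):
    E=c['extrinsics']; print('cam-T',E[:3,3]-T, cv2.Rodrigues(np.array(E[:3,:3]))[0].ravel())
    P=cloud(c)
    # fit cylinder with tilt
    q=P[(np.hypot(P[:,0]-T[0],P[:,1]-T[1])<20)&(P[:,2]<T[2]-72)&(P[:,2]>T[2]-96)]
    r=least_squares(lambda p:np.hypot(q[:,0]-p[0],q[:,1]-p[1])-p[2],[*T[:2],12.5],loss='soft_l1',f_scale=.3)
    print(r.x,'rel cam',r.x[:2]-E[:2,3])
    k=P[(np.hypot(P[:,0]-T[0],P[:,1]-T[1])<20)&(P[:,2]<T[2]-105)&(P[:,2]>T[2]-140)]
    print('sleeve pts',len(k))
    o=P[(np.hypot(P[:,0]-T[0],P[:,1]-T[1])<16)&(abs(P[:,2]-(T[2]-18.6))<2.5)]
    print('top',len(o),np.array(cv2.minEnclosingCircle(o[:,:2].astype(np.float32))[0])-E[:2,3])
c=cam('wrist');E=c['extrinsics'];T=manip.state()['tool_pos'];print(T,E[:3,3]-T,E[:3,3])
```

```text
cam-T [-69.277  39.261  70.242] [-0.287 -0.165  1.042]
[447.865  27.702  12.315] rel cam [ 69.576 -39.869]
sleeve pts 204
top 2780 [ 70.44  -40.454]
cam-T [-69.492  39.325  69.989] [-0.289 -0.168  1.042]
[451.227  27.209  12.325] rel cam [ 70.03  -39.973]
sleeve pts 203
top 2772 [ 70.97  -40.496]
[450.798  27.851 206.467] [-69.521  39.322  69.931] [381.277  67.173 276.397]
```

>>> {"fn": "arm_command", "kwargs": {
  "motion": [1, -0.002, 0.0004, -0.002, 0, 0, 0, 1, 0, 0, -0.002, 0, 0, 0, 1, 0, 0, -0.002, 0, 0, 0, 1, 0, 0, -0.002, 0, 0, 0, 1, 0, 0, 0, 0, 0, 0, 1, 0, 0, 0, 0, 0, 0]
}}

```text
clock: 16.32
tool_pos: [448.8, 28.2, 198.4]
tool_rot: [0.806, 3.036, 0.0]
contact_force: [-0.4, -0.0, -0.0]
width: 23.9
```

Run:
```python
from cl import *
np.set_printoptions(precision=3,suppress=True)
for i in range(3):
    s=manip.state();print(s['clock'],s['tool_pos'],s['contact_force'],s['ft_torque'])
    c=cam('wrist','w10.png')
P=cloud(c);E=c['extrinsics'];print('probe',E[:2,3]+[69.9,-39.9])
a=c['pixels'][150:250,260:370,::-1];cv2.imwrite('pics/w10c.png',cv2.resize(a,None,fx=6,fy=6,interpolation=cv2.INTER_CUBIC))
```

```text
16.325 [448.758  28.242 198.387] [-0.405 -0.034 -0.   ] [ 0.026  0.062 -0.012]
16.375 [448.768  28.243 198.43 ] [-0.46  -0.026  0.098] [ 0.015  0.029 -0.032]
16.425 [448.757  28.247 198.426] [-0.065 -0.666  0.824] [-0.012  0.04  -0.019]
probe [449.135  27.671]
```

View pics/w10c.png

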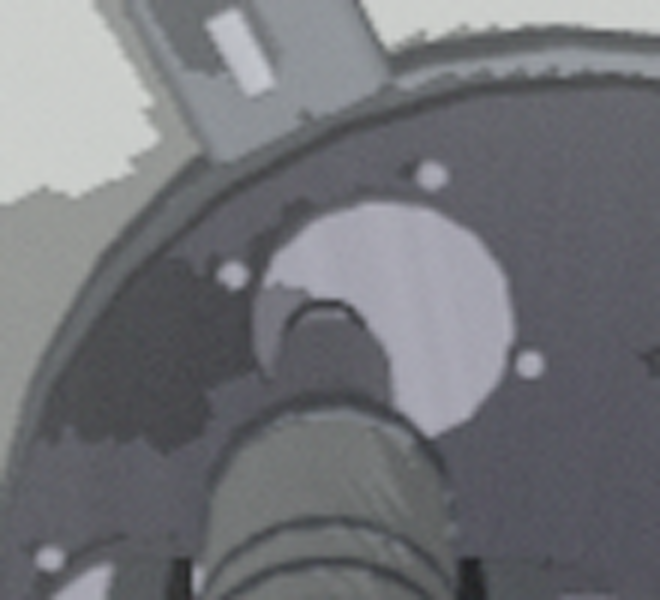

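>>> {"fn": "arm_command", "kwargs": {
  "motion": [1, 0, 0, -0.001, 0, 0, 0, 1, 0, 0, -0.001, 0, 0, 0, 1, 0, 0, -0.0015, 0, 0, 0, 1, 0, 0, 0, 0, 0, 0, 1, 0, 0, 0, 0, 0, 0, 1, 0, 0, 0, 0, 0, 0]
}}

```text
clock: 17.23
tool_pos: [448.7, 28.3, 194.9]
tool_rot: [0.806, 3.036, 0.0]
contact_force: [0.6, -0.5, 1.5]
width: 24.0
```

Run:
```python
from cl import *
np.set_printoptions(precision=3,suppress=True)
F=[]
for i in range(8):
    s=manip.state();F.append(np.r_[s['tool_pos'],s['contact_force']])
    c=cam('wrist','w11.png') if i%2 else cam('top','t11.png')
print(np.mean(F,0),np.std(F,0))
c=cam('scene','s11.png');a=c['pixels'][180:270,260:370,::-1];cv2.imwrite('pics/s11c.png',cv2.resize(a,None,fx=6,fy=6,interpolation=cv2.INTER_CUBIC))
a=cv2.imread('pics/w11.png')[150:250,260:370];cv2.imwrite('pics/w11c.png',cv2.resize(a,None,fx=6,fy=6,interpolation=cv2.INTER_CUBIC))
```

```text
[448.749  28.256 194.863   0.053  -0.002   1.312] [0.013 0.005 0.016 0.485 0.433 0.321]
```

View pics/w11c.png

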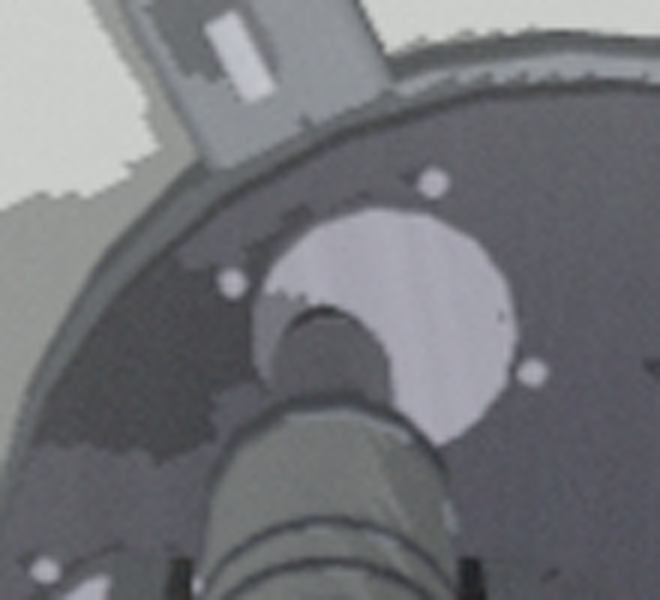

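View pics/s11c.png

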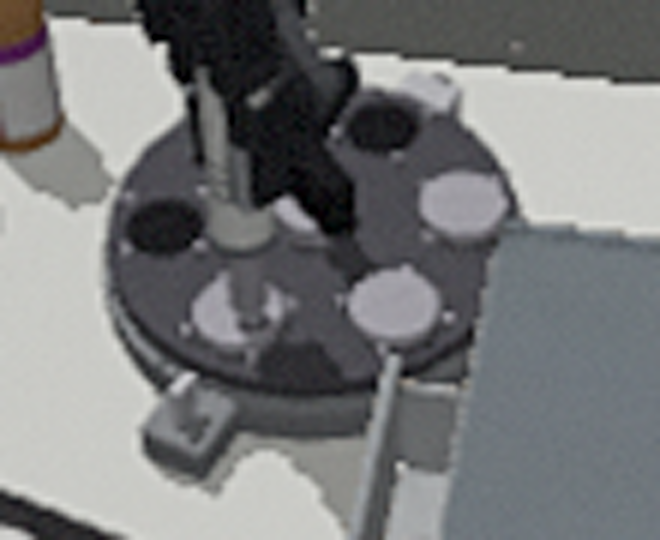

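Run:
```python
from h import *
print(manip.finish_job()); s=manip.state(); print(s['clock'],s['tool_pos'],s['contact_force'])
```

```text
the job is handed in; nothing more can be done
None
the job is handed in; nothing more can be done
```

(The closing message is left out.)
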